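# Find and seat the rocking burner cap

## Robot

A 6-joint arm with a two-finger parallel gripper is mounted at the origin on the work surface. World frame = base frame: x ahead of the robot, y to its left, z up, the work surface at z = 0. Lengths are in m, angles in rad, forces in N, time in s.
With the tool pointing down it reaches from about 0.275 to 0.825 m from the base axis. Payload 4.9 kg.
Tool frame: the origin (TCP) lies midway between the tips of the shut fingers; the grasp point (between the pads) lies 19 mm behind it (bot.grip_depth is the distance from the TCP to the grasp point, in m); y points along the fingers, x is the direction in which the jaws open and shut, and the axes are right-handed (so a half turn about y gives the same grasp; the last joint's range is limited). The gripper opens to 85 mm and grips with 20 to 120 N. Pads are 22 mm wide; open, the fingers measure 114 mm over their backs; the gripper's body (76 mm by 85 mm) begins 54 mm behind the grasp point. The pads swing forward as they close: fully open they stand 13 mm farther back than shut.
Start: joints at [1.036, 0.326, -0.193, 1.052, 0, 1.437], TCP at [0.215, 0.506, 0.231] pointing down, gripper open.
Joint ranges: [-2.65, 2.65], [-0.97, 1.79], [-1.3, 1.35], [-1.93, 2.1], [-1.47, 1.37], [-3.14, 3.14]. Speed limits (rad/s): [2.57, 2.57, 3.14, 3.14, 3.14, 3.14].

## Interface

Orientations are given as a unit quaternion [w, x, y, z].
In Python, from cell import bot gives the robot as it stands. Calls block until the motion is done:
- bot.move_pose(position, orientation): joint-space move of the TCP to a pose.
- bot.move_linear(position, speed=0.15, rotation=None, until_force=None): straight line of the TCP; rotation=None keeps the orientation; speed is the mean speed in m/s. With until_force (N) it stops when the force on the tool has changed by that much, and returns True; else False.
- bot.goto_joints(angles): joint-space move.
- bot.set_gripper(opening, grasp_force=None): opening from 0.0 (shut) to 1.0 (fully open); grasp_force is the grip in N (None keeps the last); returns when the fingers have stopped.
- bot.wait(seconds).
- bot.solve_ik(position, orientation): joint angles nearest the present ones, or None.
- bot.camera(name): name is "scene" or "top" or "wrist"; returns the picture (480x640x3 uint8, red, green, blue); there is no depth.
- bot.calibration(name): a dict with "mtx" (3x3 intrinsics, pixels), "extrinsics" (4x4, takes a point from world to camera coordinates); the wrist camera has in their place "hand_eye" (4x4, takes a point from camera to tool coordinates, whose origin is the TCP and whose axes are the tool frame's). Camera axes: x right, y down, z forward; pixel columns grow to the right and rows downward; lengths in m; the calibration is good to about 2 mm. The wrist camera is an equidistant fisheye: a pixel r from the principal point sees the ray r / f radians off the axis. A picture is of the moment at which its call begins: read the wrist's pose just before it. calibration takes no time and is no camera call.
A pose or a line that the arm cannot do raises bot.PlanningError and nothing moves.
- bot.close_job(): hands the job in, once; it reports no verdict.
Trained networks look in the newest picture that a camera, given by its name, has taken for a name from the list of things; names that differ only in an ending like _2 or _b are one class to them, and where a whole thing is asked for, a point or a joint stands for the part that bears it (a point fixed in the world has none). Each returns a list of dicts, best first, with "confidence" (0 to 1); they miss things now and then, are a little off and sometimes report something else, mostly with a low value. They report only what shows in the picture. A call takes as long as a camera call. They do not tell look-alikes from the thing itself.
- bot.search_frame(camera, thing): "bbox" ([left, top, width, height] in pixels, round what is visible of it).
Readings, each from a call of its own:
- bot.read_clock(): time.
- bot.read_joint_positions(): joint angles.
- bot.read_joint_vel(): joint speeds.
- bot.read_joint_efforts(): joint torques, N m.
- bot.read_position(): TCP position.
- bot.read_tool_rot(): TCP orientation.
- bot.read_ft_force(): force on the tool from outside, world axes, zero at the start.
- bot.read_moment(): the same for the moment, N m.
- bot.read_gripper_width(): opening from 0.0 (shut) to 1.0 (fully open).
Only numpy, scipy, OpenCV 4.12 (cv2) and the standard library are available. Lean on these libraries where they do the work, as an engineer would, in place of code of your own. Each camera call takes 0.05 s, during which the arm holds its last target. There are 200 camera calls.

## Task

One of the hob's three burner caps was not pushed home after cleaning and rocks on its centre pin. With the fingertips, press each cap lightly near its edge, going from the left one to the middle to the right, to find the one that rocks; then press that one firmly in the middle until it sits flat and fully home like the others. Only press the caps, do not lift them, and leave everything else where it stands.

Things in the scene. Friction and masses are not known exactly. Their poses are not given: they have to be found in the camera images.
- hob: Stainless gas hob, fixed: 300 mm deep (its x), 560 mm wide (its y), deck 70 mm above the table, control knobs on the side that faces the robot. Origin under its centre at table height; x points away from the robot, y to the robot's left, z up.
- burner_left (a point): Centre of the top face of the left burner crown (aluminium, 76 mm across), which is the seat its cap must lie flat on; 100 mm above the table. z up.
- burner_middle (a point): Centre of the top face of the middle burner crown (aluminium, 76 mm across), which is the seat its cap must lie flat on; 100 mm above the table. z up.
- burner_right (a point): Centre of the top face of the right burner crown (aluminium, 76 mm across), which is the seat its cap must lie flat on; 100 mm above the table. z up.
- cap_left: Loose dark iron cap on the left burner (robot left, +y): round disc 92 mm across, 8 mm thick, 0.4 kg, 5 mm skirt down round the crown. Origin at the centre of the disc underside, flat top 8 mm above; z up. All three caps are alike. A seated cap lies flat on its crown, origin at the burner point, and does not give when pressed.
- cap_middle: Loose dark iron cap on the middle burner: round disc 92 mm across, 8 mm thick, 0.4 kg, 5 mm skirt down round the crown. Origin at the centre of the disc underside, flat top 8 mm above; z up. As the others. Unseated, a cap rests level on its 24 mm wide centre pin, 4 mm high: pressed with 2 to 4 N 30 mm off centre it tips 0.15 rad to the finger, then stops hard with the finger 1 to 2 mm above the top of a seated cap.
- cap_right: Loose dark iron cap on the right burner: round disc 92 mm across, 8 mm thick, 0.4 kg, 5 mm skirt down round the crown. Origin at the centre of the disc underside, flat top 8 mm above; z up. Same as the others. The pin under a cap is a stiff springless push fit: a press on the middle of the cap of more than about 10 N (15 to 25 N is good) slides it down the 4 mm and it stays there.
- sauce_cup: Small steel sauce bowl, 52 mm across, 32 mm high, standing on the hob. Origin under its centre. Not part of the job.
- shaker: Glass spice jar with a steel cap, 42 mm across, 75 mm high, standing on the hob. Origin under its centre. Not part of the job.
- tin: Small round aluminium tin, 48 mm across, 35 mm high, standing on the hob. Origin under its centre. Not part of the job.
- bowl: Steel mixing bowl, 170 mm across, 65 mm high, on the table to the left. Origin under its centre. Not part of the job.
- oil_bottle: Amber glass oil bottle, 68 mm across, 210 mm high, on the table to the left. Origin under its centre. Not part of the job.
- spatula: Kitchen spatula lying on the table to the right. Origin on its underside. Not part of the job.
- pan_support: Black iron pan support, 170 mm square, 35 mm high, on the table to the right. Origin under its centre. Not part of the job.
Mind the look-alikes: they are no part of the job. What is shaped like the cap_left but green is not meant. Leave any orange look-alike of the cap_middle alone.

How it is judged:
On the way, in this order (a step that is already met when the one before it is completed fails the run):
1. the left cap is pressed with a finger, near enough its edge that it tips if it is the loose one (contact force between the fingers and cap_left above 0.6 N and (angle between cap_left's own z axis and vertical above 0.04 rad or (z of cap_left in the frame of burner_left below 0.0015 m and distance of cap_left from where it was at the start of the episode below 0.0028 m))), for 0.1 s.
2. the middle cap is pressed with a finger, near enough its edge that it tips if it is the loose one (contact force between the fingers and cap_middle above 0.6 N and (angle between cap_middle's own z axis and vertical above 0.04 rad or (z of cap_middle in the frame of burner_middle below 0.0015 m and distance of cap_middle from where it was at the start of the episode below 0.0028 m))), for 0.1 s.
3. the right cap is pressed with a finger, near enough its edge that it tips if it is the loose one (contact force between the fingers and cap_right above 0.6 N and (angle between cap_right's own z axis and vertical above 0.04 rad or (z of cap_right in the frame of burner_right below 0.0015 m and distance of cap_right from where it was at the start of the episode below 0.0028 m))), for 0.1 s.
At the end, for the whole second after the job is handed in: All three caps lie flat on their burners: underside within 1.3 mm of the crown, tilt under 0.02 rad, within 4 mm of centred, at rest (z of cap_left in the frame of burner_left between -0.0015 and 0.0013 m and angle between each of cap_left, cap_middle, cap_right's own z axis and vertical below 0.02 rad and horizontal distance between cap_left and burner_left below 0.004 m and linear speed of each of cap_left, cap_middle, cap_right below 0.02 m/s and z of cap_middle in the frame of burner_middle between -0.0015 and 0.0013 m and horizontal distance between cap_middle and burner_middle below 0.004 m and z of cap_right in the frame of burner_right between -0.0015 and 0.0013 m and horizontal distance between cap_right and burner_right below 0.004 m); the robot touches nothing.
It fails at once if a cap is lifted or knocked off its burner (z of cap_left in the frame of burner_left above 0.014 m or z of cap_middle in the frame of burner_middle above 0.014 m or z of cap_right in the frame of burner_right above 0.014 m or horizontal distance between cap_left and burner_left above 0.012 m or horizontal distance between cap_middle and burner_middle above 0.012 m or horizontal distance between cap_right and burner_right above 0.012 m).
It fails at once if a cap is pressed harder than 60 N (contact force between the fingers and cap_left above 60 N or contact force between the fingers and cap_middle above 60 N or contact force between the fingers and cap_right above 60 N).
It fails at once if something that is not part of the job is moved more than 20 mm (distance of any of sauce_cup, shaker, tin, bowl, oil_bottle, spatula, pan_support from where it was at the start of the episode above 0.02 m).
It also fails if it takes over 61 s, if anything falls off the work surface, if the arm or the gripper's body presses on something with over 40 N, if the wrist force passes 120 N, or if a joint passes its speed limit or range.

## Working session

There is one attempt and no reset: what is moved stays moved. The work goes in short steps, each a Python script; the robot and the scene stay as the last script left them, time stands still between calls to the robot, and variables do not carry over. Pictures are saved under pics/ and viewed, about 8 in all and at most 12, crops included, and the job is handed in when it is done.

```bash
mkdir -p pics; python3 - <<'E'
from cell import bot
import cv2
print(bot.read_clock(), bot.read_tool_rot(), bot.read_position())
for c in ["top","scene"]:
    im=bot.camera(c); cv2.imwrite(f"pics/{c}1.png",im[:,:,::-1])
    for t in ["cap_left","cap_middle","hob","burner_left"]:
        try: print(c,t,[(d['bbox'],round(d['confidence'],2)) for d in bot.search_frame(c,t)])
        except Exception as e: print(t,e)
    k=bot.calibration(c); print(k["mtx"],k["extrinsics"])
print(bot.read_clock())
E
```

```text
0.0 [-0.58926293  0.58979554  0.38989464 -0.39101482] [0.21429499 0.50590645 0.23049609]
top cap_left [([174.6, 151.0, 37.7, 34.8], 0.74), ([242.9, 185.1, 42.2, 39.5], 0.6)]
top cap_middle [([224.0, 300.3, 40.7, 37.4], 0.78), ([315.4, 211.3, 41.6, 38.3], 0.7), ([214.9, 158.2, 235.3, 133.4], 0.63)]
top hob [([217.0, 160.3, 235.7, 130.2], 0.76), ([94.2, 232.2, 71.8, 72.8], 0.54)]
top burner_left [([218.0, 161.5, 234.5, 127.8], 0.74)]
[[501.61536695   0.         325.62449849]
 [  0.         501.61536695 233.98220706]
 [  0.           0.           1.        ]] [[-1.42470981e-02 -9.99897035e-01 -1.71444742e-03  1.28140245e-02]
 [-9.80839855e-01  1.43086942e-02 -1.94289576e-01  5.10660596e-01]
 [ 1.94294103e-01 -1.08646429e-03 -9.80942721e-01  1.18461574e+00]
 [ 0.00000000e+00  0.00000000e+00  0.00000000e+00  1.00000000e+00]]
scene cap_left [([330.2, 345.4, 38.8, 32.1], 0.92), ([310.3, 259.8, 37.6, 27.5], 0.91)]
scene cap_middle [([294.2, 231.3, 28.3, 21.3], 0.89), ([391.8, 263.5, 30.5, 17.4], 0.74), ([169.0, 198.5, 62.9, 40.5], 0.55)]
scene hob [([207.9, 205.3, 194.9, 127.9], 0.63)]
scene burner_left [([207.9, 205.5, 195.0, 131.0], 0.8)]
[[493.61248817   0.         315.47193587]
 [  0.         493.61248817 242.71490655]
 [  0.           0.           1.        ]] [[-0.73637123  0.67654354 -0.0068004   0.36524486]
 [ 0.38130015  0.40667419 -0.83019654 -0.11459019]
 [-0.55889856 -0.61392584 -0.55742933  1.82828612]
 [ 0.          0.          0.          1.        ]]
0.5
```

View pics/top1.png

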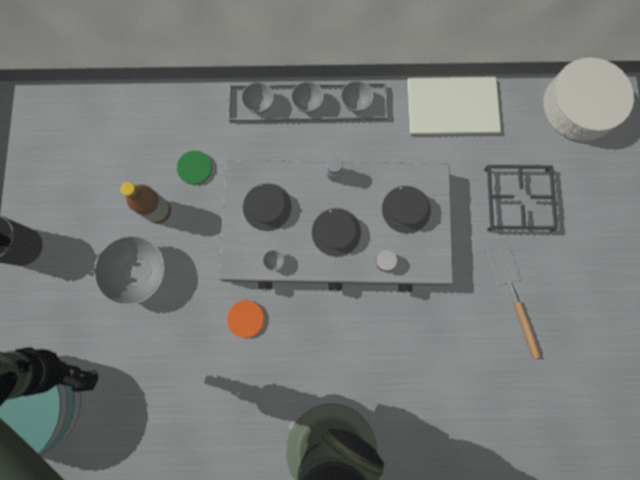

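View pics/scene1.png

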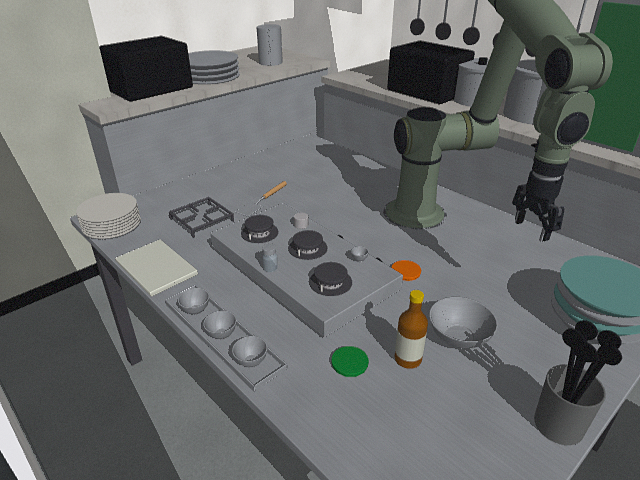

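```bash
cat > h.py <<'E'
from cell import bot
import numpy as np, cv2
from scipy.spatial.transform import Rotation as R
def ray(c,px,pose=None):
    k=bot.calibration(c); M=k["mtx"]
    x,y=(px[0]-M[0,2])/M[0,0],(px[1]-M[1,2])/M[1,1]
    if c=="wrist":
        r=np.hypot(x,y); d=np.array([x/r*np.sin(r),y/r*np.sin(r),np.cos(r)])
        H=k["hand_eye"]; p,Rt=pose
        return p+Rt@H[:3,3], Rt@H[:3,:3]@d
    E=np.array(k["extrinsics"]); Ri=E[:3,:3].T
    return -Ri@E[:3,3], Ri@np.array([x,y,1])
def at_z(c,px,z,pose=None):
    o,d=ray(c,px,pose); return o+d*(z-o[2])/d[2]
def rot(): q=bot.read_tool_rot(); return R.from_quat([*q[1:],q[0]]).as_matrix()
def q(Rm): v=R.from_matrix(Rm).as_quat(); return [v[3],*v[:3]]
E
python3 - <<'E'
from h import *
print(rot().round(3)); print(bot.calibration("wrist"))
for n,p in dict(L=(264,204.9),M=(336.2,230.5),Rr=(406,208)).items(): print(n,at_z("top",p,.108).round(4))
for n,p in dict(cup=(274,262),tin=(387,261),shk=(335,168)).items(): print(n,at_z("top",p,.09).round(4))
E
```

```text
[[ 0.39  -0.    -0.921]
 [ 0.921 -0.     0.39 ]
 [-0.    -1.    -0.   ]]
{'mtx': array([[371.64829954,   0.        , 325.32069305],
       [  0.        , 371.64829954, 238.35681478],
       [  0.        ,   0.        ,   1.        ]]), 'hand_eye': array([[ 9.99998892e-01, -9.70091600e-06,  1.48837576e-03,
        -1.08523043e-03],
       [-1.42534440e-03, -2.94234838e-01,  9.55732090e-01,
        -1.44386491e-01],
       [ 4.28660523e-04, -9.55733153e-01, -2.94234526e-01,
         7.57136040e-02],
       [ 0.00000000e+00,  0.00000000e+00,  0.00000000e+00,
         1.00000000e+00]])}
L [0.5718 0.1506 0.108 ]
M [ 0.5073 -0.0194  0.108 ]
Rr [ 0.5592 -0.1856  0.108 ]
cup [0.4374 0.128  0.09  ]
tin [ 0.4359 -0.1381  0.09  ]
shk [ 0.6669 -0.0198  0.09  ]
```

```bash
python3 - <<'E'
from h import *
D=np.array([[0,0,-1],[1,0,0],[0,-1,0.]])
bot.set_gripper(0.0)
bot.move_pose([0.50,0.0,0.34],q(D))
p=np.array(bot.read_position());Rt=rot()
im=bot.camera("wrist"); cv2.imwrite("pics/w1.png",im[:,:,::-1])
for t in ["cap_left","cap_middle","cap_right"]:
    for d in bot.search_frame("wrist",t):
        b=d['bbox']; c=(b[0]+b[2]/2,b[1]+b[3]/2); print(t,np.round(b),round(d['confidence'],2),at_z("wrist",c,.108,(p,Rt)).round(4))
print(p,Rt.round(3),bot.read_clock())
E
```

```text
cap_left [418. 230.  72.  76.] 0.7 [0.5749 0.1465 0.108 ]
cap_left [513. 292.  48.  47.] 0.59 [0.6447 0.2773 0.108 ]
cap_middle [264. 168.  87.  84.] 0.73 [ 0.5089 -0.0185  0.108 ]
cap_middle [448.  20.  65.  63.] 0.55 [0.3343 0.1637 0.108 ]
cap_right [122. 222.  76.  73.] 0.96 [ 0.5646 -0.1902  0.108 ]
[0.49992058 0.00064297 0.33985848] [[-0.001 -0.    -1.   ]
 [ 1.     0.    -0.001]
 [ 0.    -1.     0.   ]] 3.5917
```

View pics/w1.png

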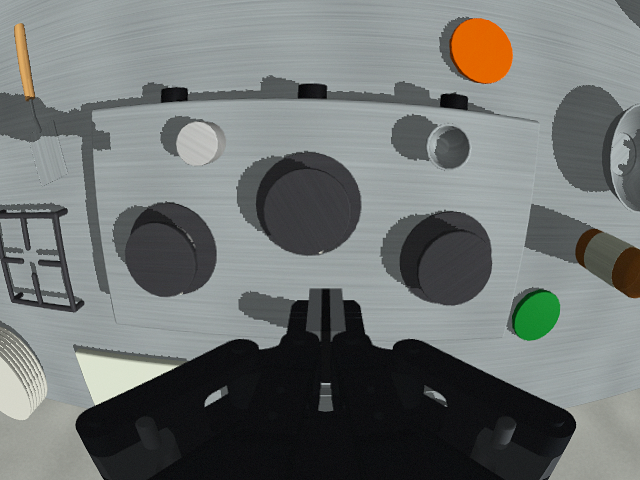

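```bash
cat >> h.py <<'E'
def press(xy,f,speed=0.015,zmin=0.102,hover=0.13):
    bot.move_linear([*xy,hover],speed=0.1)
    bot.wait(0.2); f0=bot.read_ft_force()[2]
    hit=bot.move_linear([*xy,zmin],speed=speed,until_force=f)
    for _ in range(3):
        bot.wait(0.15); print("hit",hit,"z",round(bot.read_position()[2],4),"F",round(bot.read_ft_force()[2]-f0,2))
E
python3 - <<'E'
from h import *
D=np.array([[0,0,-1],[1,0,0],[0,-1,0.]])
bot.move_pose([0.573,0.18,0.20],q(D))
press((0.573,0.18),3)
bot.move_linear([0.573,0.18,0.20],speed=0.15)
print(bot.read_clock())
E
```

```text
hit True z 0.1081 F 6.91
hit True z 0.1081 F 5.98
hit True z 0.1081 F 5.93
8.1333
```

Left is hard at 108.1 mm, so it is seated. Next the middle, then the right.

```bash
python3 - <<'E'
from h import *
for x,y in [(0.508,-0.050),(0.563,-0.219)]:
    bot.move_linear([x,y,0.20],speed=0.15)
    press((x,y),2,speed=0.01,hover=0.118)
    bot.move_linear([x,y,0.20],speed=0.15)
print(bot.read_clock())
E
```

```text
hit True z 0.1081 F 6.13
hit True z 0.108 F 5.62
hit True z 0.1081 F 6.89
hit True z 0.1114 F 3.55
hit True z 0.1113 F 4.2
hit True z 0.1113 F 4.52
17.7583
```

```bash
python3 - <<'E'
from h import *
x,y=0.563,-0.220
press((x,y),2,speed=0.01,hover=0.118)
for z in np.arange(0.1105,0.1085,-0.0005):
    z0=bot.read_position()[2]
    if bot.read_ft_force()[2]>7: break
    bot.move_linear([x,y,z],speed=0.01,until_force=3); bot.wait(0.15)
    print(z,round(bot.read_position()[2],4),round(bot.read_ft_force()[2],2))
im=bot.camera("wrist"); im2=bot.camera("scene")
bot.move_linear([x,y,0.14],speed=0.1)
cv2.imwrite("pics/w2.png",im[120:420,150:550,::-1].repeat(2,0).repeat(2,1))
print(bot.read_ft_force().round(2) if hasattr(bot.read_ft_force(),'round') else bot.read_ft_force(),bot.read_clock())
E
```

```text
hit True z 0.1114 F 2.83
hit True z 0.1113 F 4.29
hit True z 0.1113 F 3.35
0.1105 0.1106 4.97
0.11 0.1102 4.84
0.1095 0.1098 6.16
0.109 0.1097 8.31
[-0.31 -0.58 -0.33] 22.3417
```

View pics/w2.png

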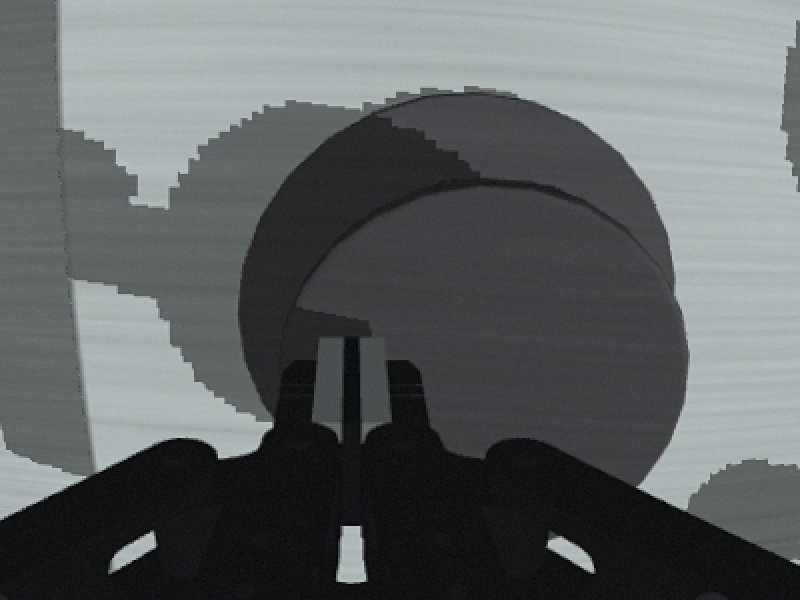

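The right cap tips and stops at 109.7 mm, so it is the loose one. I'll take one close look for its centre, then press it home.

```bash
python3 - <<'E'
from h import *
bot.move_linear([0.52,-0.19,0.24],speed=0.15); bot.wait(.2)
p=np.array(bot.read_position());Rt=rot()
im=bot.camera("wrist"); cv2.imwrite("pics/w3.png",im[:,:,::-1])
for d in bot.search_frame("wrist","cap_right"):
    b=d['bbox']; c=(b[0]+b[2]/2,b[1]+b[3]/2); print(np.round(b),round(d['confidence'],2),at_z("wrist",c,.112,(p,Rt)).round(4))
for nm,pt in (("L",(0.573,0.148)),):pass
print(bot.read_clock())
E
```

```text
[268. 228. 112.  91.] 0.71 [ 0.555  -0.1913  0.112 ]
23.5417
```

View pics/w3.png

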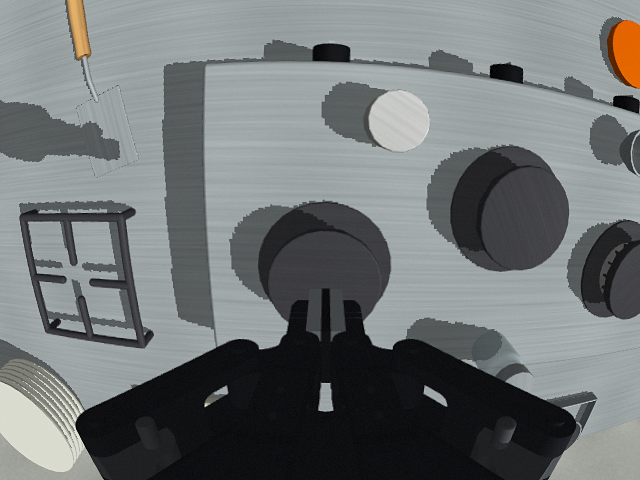

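```bash
python3 - <<'E'
from h import *
print(at_z("wrist",(325,287),.112,(np.array([.52,-.19,.24]),rot())).round(4))
x,y=0.564,-0.190
bot.move_linear([x,y,0.14],speed=0.12)
press((x,y),17,speed=0.008,hover=0.116,zmin=0.1065)
z=bot.read_position()[2]
bot.move_linear([x,y,0.13],speed=0.1)
print("z",z,bot.read_clock())
E
```

```text
[ 0.5678 -0.1904  0.112 ]
hit False z 0.1081 F 11.6
hit False z 0.108 F 11.83
hit False z 0.1081 F 11.32
z 0.10805947831803728 27.3583
```

It is down at 108.1 mm. I'll press the middle once more, a bit firmer, and check both edges.

```bash
python3 - <<'E'
from h import *
for y,f,zm in [(-.190,16,.1045),(-.219,2,.106),(-.161,2,.106)]:
    press((.565,y),f,speed=0.01,hover=0.116,zmin=zm)
    bot.move_linear([.565,y,.118],speed=0.1)
bot.move_linear([.565,-.161,.2],speed=0.15)
bot.move_pose([0.44,0.0,0.30],q(rot())); bot.wait(.3)
im=bot.camera("wrist"); cv2.imwrite("pics/w4.png",im[:,:,::-1])
print(bot.read_ft_force(),bot.read_clock())
E
```

```text
hit True z 0.1081 F 5.6
hit True z 0.1081 F 5.32
hit True z 0.1081 F 5.61
hit True z 0.1081 F 6.85
hit True z 0.1081 F 5.49
hit True z 0.1081 F 5.92
hit True z 0.1081 F 4.66
hit True z 0.1081 F 4.46
hit True z 0.1081 F 4.64
[-0.37343781 -0.34606286  0.53202356] 35.8833
```

View pics/w4.png

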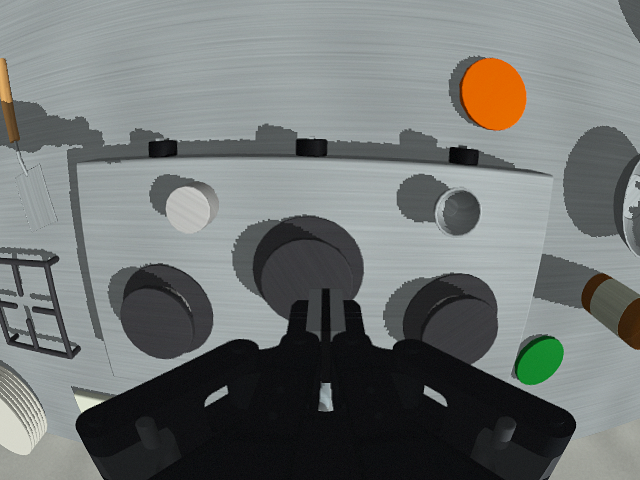

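The three caps sit alike, at about (158,323), (305,280) and (458,332) px. Nothing else has moved and the arm is clear.

```bash
python3 -c "
from cell import bot
bot.close_job(); print(bot.read_clock())"
```

```text
the job is handed in; nothing more can be done
the job is handed in; nothing more can be done
```

The right cap was the loose one. It is now pressed home, and I handed the job in at about 36 s of the 61 s allowed.

- **Finding it:** I pressed each cap about 30 mm off centre, from left to middle to right. The left and middle caps stayed hard at 108.1 mm. The right cap first touched at 111.4 mm and gave way to a hard stop at 109.7 mm. On the first press I stopped at 111.3 mm and couldn't tell if it had tipped, so I pressed its edge a second time, which settled it.
- **Seating it:** I pressed the middle of the right cap down to 108.1 mm. The settled reading was 11 to 12 N, below the suggested 15 to 25 N. A second press aimed at 16 N stopped on its force threshold, but the settled reading was only about 5.5 N.
- **Last checks:** The right cap read 108.1 mm in the middle and at both side edges under 4.5 to 7 N, with no give. The last wrist picture shows all three caps in place, nothing else visibly moved and the gripper clear. I did not measure how well centred the caps are beyond that picture.

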